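# Open the sewing case and hold its lid up

### The arm

A 7-joint arm with a two-finger parallel gripper is mounted at the origin on the work surface. World frame = base frame: x ahead of the robot, y to its left, z up, the work surface at z = 0. Lengths are in m, angles in rad, forces in N, time in s.
With the tool pointing down it reaches from about 0.4 to 0.875 m from the base axis. Payload 19.3 kg.
Tool frame: the origin (TCP) lies at the very end of the fingers, on their centre line; the grasp point (between the pads) lies 19 mm behind it; z points along the fingers, y is the direction in which the jaws open and shut (so a half turn about z gives the same grasp; the last joint's range is limited). The gripper opens to 85 mm and grips with 20 to 120 N. Pads are 22 mm wide; open, the fingers measure 114 mm over their backs; the gripper's body (76 mm by 85 mm) begins 54 mm behind the grasp point. The pads swing forward as they close: fully open they stand 13 mm farther back than shut.
Start: joints at [1.263, 0.521, -0.036, 1.599, 0.021, 1.021, -0.113], TCP at [0.147, -0.607, 0.231] pointing down, gripper open.
Joint ranges: [-2.91, 2.91], [-0.3, 2.13], [-1.5, 1.42], [0.17, 2.43], [-1.26, 4.41], [0.16, 1.93], [-2.52, 2.52]. Speed limits (rad/s): [1.89, 1.89, 2.39, 2.39, 3.01, 3.01, 3.01].

### API

Orientations are given as [roll, pitch, yaw] about the fixed x, y, z axes, in that order (R = Rz(yaw) Ry(pitch) Rx(roll)).
In Python, from workcell import bot, vision, job_done gives the robot as it stands.
- The arm moves only by the tool arm_command, never from a script. Its arguments are lists of equal length, an entry for each row: "gripper": the finger opening in cm, from 0 to 8.54; "slide": the shift along the tool's x, y, z in cm, a list of three; "turn": the turn, a rotation vector about the tool's x, y, z in degrees, a list of three. A call has 1 to 5 rows; each row is the pose to reach, as a shift and turn from the pose commanded when the call began, along the tool's axes at that moment; what a row does not reach only later rows make up. A row lasts 1/8 s, in which the tool goes at most 62.5 mm and 10.7 degrees, less where a joint would pass 70% of its speed; a pose out of reach is approached as far as the arm can. A call with a gripper value outside its range is refused whole. The fingers move at their own pace and stop on an object; "force" is the grip in N (left out, the last holds). Time passes only in rows, so rows that repeat a pose let the fingers close. It gives the time, the measured TCP pose, the force and the opening at its end, in the units of the state.
- bot.observe(): the state, without advancing time (a new reading comes with each control period).
- vision.grab_frame(name): name is "scene" or "top"; returns the picture (400x640x3 uint8, blue, green, red); there is no depth.
- vision.camera_model(name): a dict with "mtx" (3x3 intrinsics, pixels), "k1" (the pictures are not rectified: a ray, as slopes to the right and down, at radius r is drawn at 1 + k1 r^2 times it, then the intrinsics apply), "T" (4x4, takes a point from camera to world coordinates). Camera axes: x right, y down, z forward; pixel columns grow to the right and rows downward; lengths in m; the calibration is good to about 2 mm. A picture is of the moment at which its call begins. camera_model takes no time and is no camera call.
- job_done(): hands the job in, once; it reports no verdict.
The state is a dict: "clock": time; "qpos": joint angles; "qd": joint speeds; "joint_efforts": joint torques, N m; "position": TCP position; "tool_rot": TCP orientation; "force": force on the tool from outside, world axes, zero at the start; "moment": the same for the moment, N m; "grip_width": finger opening in m.
Only numpy, scipy, OpenCV 4.12 (cv2) and the standard library are available. Lean on these libraries where they do the work, as an engineer would, in place of code of your own. Each camera call takes 0.05 s, during which the arm holds its last target. There are 200 camera calls.

### The job

Open the dark green sewing case: turn the brass turnbutton on its front deck a quarter turn, either way, so that it no longer overlaps the shut lid, then raise the lid (it has a bar handle) to 60 degrees from shut (within about 10 degrees) so that somebody can reach in. The lid falls shut if let go, so finish while still holding it there, steady, with the fingers. Do not disturb the other things around the case.

Things in the scene. Friction and masses are not known exactly. Their poses are not given: they have to be found in the camera images.
- case: Dark green steel case, fixed to the table: 210 mm deep (x), 260 mm wide (y). Origin: centre of its underside; x points away from the robot, from the front deck to the hinge; z up. The front 38 mm of its depth (x -105 to -67 mm) is a solid fixed deck with its top 96 mm above the table; behind it lies the lid, shut, its top also 96 mm above the table (x -65 to 105 mm, full width).
- case_hinge (a point): Middle of the lid's hinge line, which runs along the case's y axis: at x 105, y 0, z 90 mm in the case frame, on its far top edge. Does not move when the lid does.
- lid (a joint): Lid angle in rad: 0 shut, grows as the front edge rises and swings away from the robot, stop at 1.75. 60 degrees is 1.047. The lid (about 0.35 kg, 170 x 260 x 6 mm) turns freely and falls shut from any angle below about 1.4 rad. It cannot rise more than about a degree while the turnbutton overlaps its front edge.
- lid_handle (a point): Middle of the lid's steel bar handle: a round bar 10 mm thick and 90 mm long, along the case's y axis, on two posts at its ends. It turns with the lid. With the lid shut the bar's centre is at x -45, y 45, z 128 mm in the case frame: 32 mm above the lid's top, 20 mm behind its front edge (27 mm of free height under the bar), and in the lid's own frame 150 mm in front of the hinge line and 38 mm above it. The point's axes are the lid's; when shut they are those of the case.
- turnbutton (a joint): Turnbutton angle in rad about its upright pivot, counter-clockwise from above positive: near 0 it points away from the robot, its long end reaching 14 mm over the lid; clear of the lid beyond about 1.17 either way; stops at +1.7 and -1.7. It stays where it is left (0.06 N m friction).
- turnbutton_grip (a point): On the turnbutton's pivot axis at mid height of its bar: x -85, y -65, z 109.5 mm in the case frame. The turnbutton is a brass bar 54 mm long, 14 mm wide, 20 mm tall (99.5 to 119.5 mm above the table), reaching 34 mm from the pivot along the point's x axis and 20 mm the other way. It can be gripped across its width from above, or pushed at its end.
- button_jar: Bystander, not to be disturbed: glass jar with a white screw lid, 66 mm across, 85 mm tall. Origin: centre of its underside.
- pin_dish: Bystander, not to be disturbed: white ceramic dish, 84 mm across, 28 mm tall. Origin: centre of its underside.
- darning_mushroom: Bystander, not to be disturbed: turned wooden mushroom standing on its cap, 72 mm across, 95 mm tall. Origin: centre of its underside.
- tape_case: Bystander, not to be disturbed: round grey tape-measure case lying flat, 52 mm across, 18 mm tall. Origin: centre of its underside.
- pressing_block: Bystander, not to be disturbed: pale wooden block 55 x 35 x 16 mm. Origin: centre of its underside.
- screwdriver: Bystander, not to be disturbed: small screwdriver, 150 mm long, black handle, lying on the table. Origin: on its centre line at its underside.
- bobbin: Bystander, not to be disturbed: aluminium bobbin standing on end, 32 mm across, 32 mm tall. Origin: centre of its underside.

How it is judged:
On the way:
1. the turnbutton is turned clear while the lid is still shut ((value of joint turnbutton above 1.25 rad or value of joint turnbutton below -1.25 rad) and value of joint lid below 0.06 rad), for 0.2 s.
At the end, for the whole second after the job is handed in: The turnbutton is turned at least 1.25 rad (72 degrees) either way; the lid stands still (under 0.08 rad/s) 50 to 70 degrees open, carried by the gripper's fingers (contact of more than 0.5 N) and touched by none of the loose things, through the last second ((value of joint turnbutton above 1.25 rad or value of joint turnbutton below -1.25 rad) and value of joint lid between 0.873 and 1.222 rad and velocity of joint lid between -0.08 and 0.08 rad/s and contact force between the fingers and lid above 0.5 N and contact force between each of button_jar, pin_dish, darning_mushroom, tape_case, pressing_block, screwdriver, bobbin and lid below 0.1 N); the arm keeps its last pose, push and grip.
It fails at once if a bystander was pushed more than 30 mm (distance of any of button_jar, pin_dish, darning_mushroom, tape_case, pressing_block, screwdriver, bobbin from where it was at the start of the episode above 0.03 m).
It also fails if it takes over 45 s, if anything falls off the work surface, if the arm or the gripper's body presses on something with over 40 N, if the wrist force passes 120 N, or if a joint passes its speed limit or range.

## Working session

There is one attempt and no reset: what is moved stays moved. The work goes in short steps, Python scripts to look and compute and a tool call to move; the robot and the scene stay as the last step left them, time stands still between calls to the robot, and variables do not carry over. Pictures are saved under pics/ and viewed, about 8 in all and at most 12, crops included, and the job is handed in when it is done.

Besides the shell and the picture viewer there is one more tool, called after "Request:" as name(argument=value, ...) on one line, values as JSON. arm_command: Moves the arm, as the interface text tells. Its arguments: {"type":"object","properties":{"gripper":{"type":"array","items":{"type":"number"}},"slide":{"type":"array","items":{"type":"array","items":{"type":"number"}}},"turn":{"type":"array","items":{"type":"array","items":{"type":"number"}}},"force":{"type":"number"}},"required":["gripper","slide","turn"]}

```bash
mkdir -p pics; ls
python3 - <<'E'
from workcell import bot, vision
import cv2
for n in("scene","top"):
    cv2.imwrite(f"pics/{n}0.png",vision.grab_frame(n)); c=vision.camera_model(n); print(n,c["mtx"],c["k1"],c["T"])
print(bot.observe())
E
```

```text
pics
scene [[394.43787809   0.         320.28535978]
 [  0.         394.43787809 193.82677982]
 [  0.           0.           1.        ]] -0.019645898667887234 [[ 0.78247086  0.49415715 -0.37887737  0.90517148]
 [ 0.62260266 -0.6108493   0.48911048 -0.38905251]
 [ 0.01026047 -0.61860476 -0.78563533  0.81395253]
 [ 0.          0.          0.          1.        ]]
top [[512.21162947   0.         320.95113178]
 [  0.         512.21162947 202.17761757]
 [  0.           0.           1.        ]] 0.015973337371597337 [[ 0.02405786 -0.9818529   0.18811196  0.35684273]
 [-0.99966078 -0.02550485 -0.00527512  0.07182503]
 [ 0.00997716 -0.18792124 -0.98213342  1.21239623]
 [ 0.          0.          0.          1.        ]]
{'clock': 0.1, 'qpos': array([ 1.26284232,  0.52193591, -0.03635929,  1.59991163,  0.02122225,
        1.02111485, -0.11280661]), 'qd': array([-0.00115079, -0.00197819,  0.0003425 , -0.00272934, -0.0007501 ,
        0.00102789,  0.0011625 ]), 'joint_efforts': array([ 4.09654211e-03, -9.28505445e+01,  1.98412545e+00, -3.70539272e+01,
        1.81581796e-02,  5.29147408e-03, -3.66101892e-05]), 'position': array([ 0.14711324, -0.60714517,  0.23080856]), 'tool_rot': array([-3.14061127e+00,  7.14073044e-05,  2.37775005e-01]), 'force': array([ 0.48256581,  0.10127809, -0.36465562]), 'moment': array([-0.02972444,  0.04168257, -0.02391706]), 'grip_width': 0.0856924247201891}
```

View pics/scene0.png

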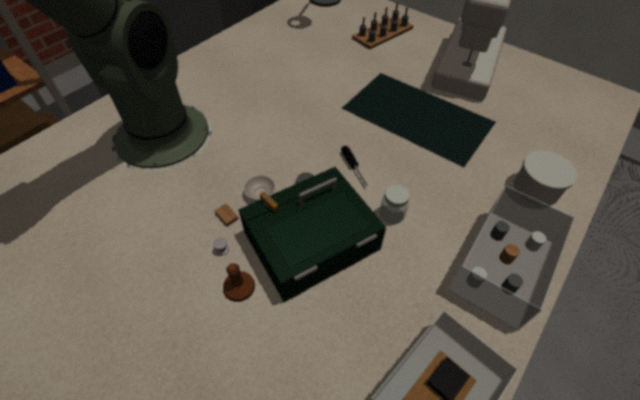

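View pics/top0.png

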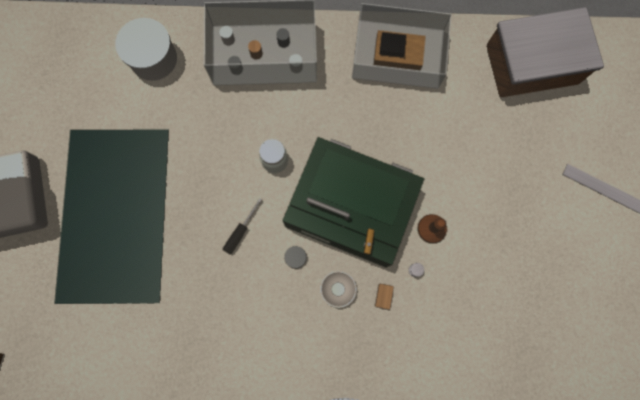

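Scene: case at roughly (310,230), brass button (269,202), handle (318,190). Top: case spans (285..423, 138..265), button about (369,241), handle (329,209). Enlarging next.

Run:
```python
import cv2
im=cv2.imread("pics/top0.png")[125:275,270:470]
im=cv2.convertScaleAbs(im,alpha=2.2,beta=10)
cv2.imwrite("pics/topc.png",cv2.resize(im,None,fx=4,fy=4,interpolation=cv2.INTER_CUBIC))
```

```text
(no output)
```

View pics/topc.png

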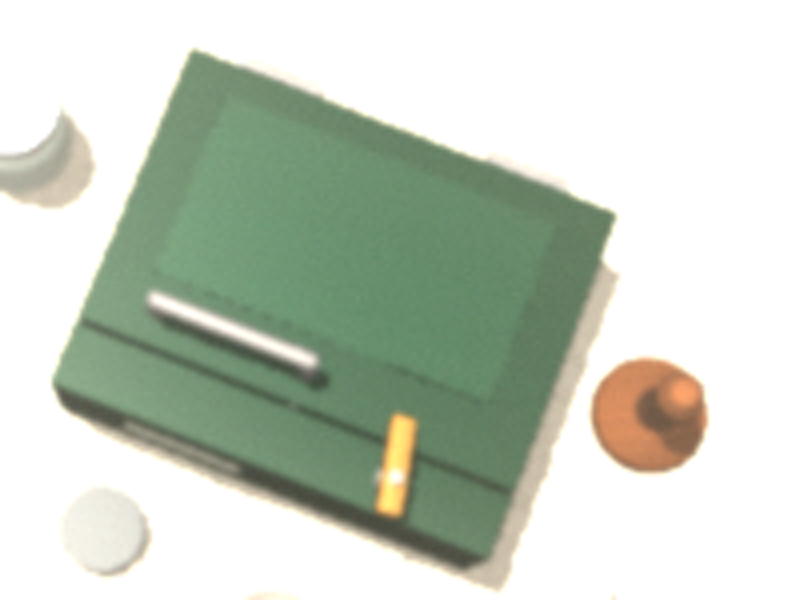

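The crop shows lid corners (192,50), (615,213), deck corners (57,385), (483,557), the lid/deck gap from (83,322) to (508,490), handle bar from (150,298) to (317,362), and button from (405,417) to (391,514).

```bash
cat > h.py <<'E'
import numpy as np, cv2
from scipy.optimize import least_squares
from scipy.spatial.transform import Rotation as R
from workcell import bot, vision
def proj(P,n):
    c=vision.camera_model(n);T=np.linalg.inv(c["T"]);p=np.atleast_2d(P)@T[:3,:3].T+T[:3,3]
    s=p[:,:2]/p[:,2:];s=s*(1+c["k1"]*(s**2).sum(1,keepdims=True))
    return s@c["mtx"][:2,:2].T+c["mtx"][:2,2]
def unproj(uv,z,n):
    c=vision.camera_model(n);K=c["mtx"]
    s=np.array([(uv[0]-K[0,2])/K[0,0],(uv[1]-K[1,2])/K[1,1]]);t=s.copy()
    for _ in range(5): t=s/(1+c["k1"]*(t@t))
    d=c["T"][:3,:3]@[*t,1];o=c["T"][:3,3];return o+d*(z-o[2])/d[2]
def c2w(P,x,y,a):
    P=np.atleast_2d(P);c,s=np.cos(a),np.sin(a)
    return np.c_[x+c*P[:,0]-s*P[:,1],y+s*P[:,0]+c*P[:,1],P[:,2]]
E
python3 - <<'E'
from h import *
px=lambda u,v:np.array([(u+.5)/4-.5+270,(v+.5)/4-.5+125])
obs=[((.105,.13,.096),(192,50)),((.105,-.13,.096),(615,213)),((-.105,.13,.096),(57,385)),((-.105,-.13,.096),(483,557)),
((-.066,.13,.096),(83,322)),((-.066,-.13,.096),(508,490)),((-.045,.09,.130),(150,300)),((-.045,0,.130),(317,363))]
P=np.array([o[0] for o in obs]);U=np.array([px(*o[1]) for o in obs])
r=least_squares(lambda q:(proj(c2w(P,*q),"top")-U).ravel(),[.6,0,-.3],loss="soft_l1")
print(r.x,np.degrees(r.x[2]));print((proj(c2w(P,*r.x),"top")-U).round(1))
print("button pred",c2w([-.085,-.065,.1095],*r.x),"handle",c2w([-.045,.045,.128],*r.x),"hinge",c2w([.105,0,.09],*r.x))
a=unproj(px(405,417),.1195,"top");b=unproj(px(391,514),.1195,"top");d=(a-b);print("btn ends",a,b,np.linalg.norm(d),"yaw",np.degrees(np.arctan2(d[1],d[0])), "piv",b+d*20/54)
for n,uv,z in [("jar",(273,148),.085),("dish",(339,288),.028),("mush",(432,229),.03),("tape",(296,257),.018),("block",(385,296),.016),("bob",(417,268),.032),("sd",(236,238),.01)]: print(n,unproj(uv,z,"top").round(3))
s=vision.grab_frame("scene");s=cv2.convertScaleAbs(s[140:310,200:400],alpha=2,beta=10);s=cv2.resize(s,None,fx=4,fy=4,interpolation=cv2.INTER_CUBIC)
Q=np.vstack([P,[[-.085,-.065,.1195]]])
for u in proj(c2w(Q,*r.x),"scene"): cv2.circle(s,tuple(int(v) for v in ((u-[200,140]+.5)*4-.5)),4,(0,0,255),1)
cv2.imwrite("pics/sc1.png",s[:600])
E
```

```text
[ 0.57975705 -0.00665579 -0.35492248] -20.3355599726429
[[-0.7 -1. ]
 [ 1.1 -0.4]
 [-2.4  0. ]
 [ 1.8  1. ]
 [-2.2 -0.4]
 [ 1.7  1.1]
 [ 1.2  0.1]
 [-1.6 -0.3]]
button pred [[ 0.47746616 -0.03806556  0.1095    ]] handle [[0.55320004 0.05117781 0.128     ]] hinge [[ 0.67821276 -0.04314515  0.09      ]]
btn ends [ 0.51046233 -0.04289517  0.1195    ] [ 0.45811852 -0.03571243  0.1195    ] 0.05283432938188854 yaw -7.813460226885767 piv [ 0.47750512 -0.0383727   0.1195    ]
jar [0.696 0.178 0.085]
dish [0.386 0.02  0.028]
mush [ 0.526 -0.195  0.03 ]
tape [0.454 0.12  0.018]
block [ 0.37  -0.087  0.016]
bob [ 0.435 -0.158  0.032]
sd [0.496 0.263 0.01 ]
```

View pics/sc1.png

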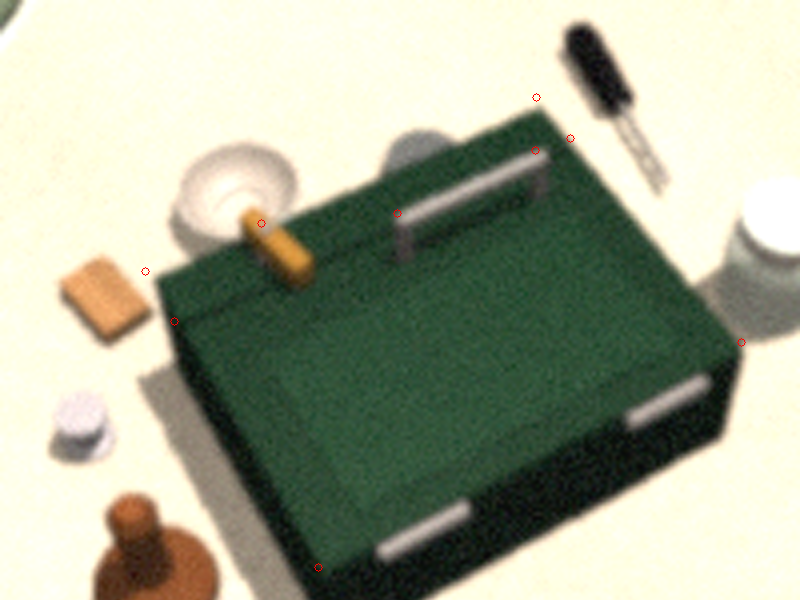

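Projections in the scene view agree within 1–3 px (mainly edge erosion). The button is at about +12°, pointing slightly to the left. I'll do a quick joint fit with both views, then move.

```bash
cat >> h.py <<'E'
def rel(p,rpy,o=None):
    o=o or bot.observe();A=R.from_euler("xyz",o["tool_rot"]);B=R.from_euler("xyz",rpy)
    print("slide cm",(A.inv().apply(np.array(p)-o["position"])*100).round(2),"turn deg",np.degrees((A.inv()*B).as_rotvec()).round(1))
E
python3 - <<'E'
from h import *
t=lambda u,v:np.array([(u+.5)/4-.5+270,(v+.5)/4-.5+125])
s=lambda u,v:np.array([(u+.5)/4-.5+200,(v+.5)/4-.5+140])
obs=[((.105,.13,.096),(192,50),(742,350)),((.105,-.13,.096),(615,213),(325,558)),((-.105,.13,.096),(57,385),(541,107)),((-.105,-.13,.096),(483,557),(157,279)),
((-.045,.09,.131),(150,299),(543,154)),((-.045,0,.131),(317,363),(400,215))]
P=np.array([o[0] for o in obs]);U=np.array([t(*o[1]) for o in obs]);V=np.array([s(*o[2]) for o in obs])
def f(q):
    W=c2w(P*[q[3],q[3],1],*q[:3]); W[4:]=c2w(P[4:],*q[:3])
    return np.r_[(proj(W,"top")-U).ravel(),(proj(W,"scene")-V).ravel()]
r=least_squares(f,[.58,0,-.35,1]);q=r.x;print(q,np.degrees(q[2]));print(f(q).reshape(-1,2).round(1).tolist())
q=q[:3];print("button",c2w([-.085,-.065,.1095],*q),"handle",c2w([-.045,.045,.128],*q),"hinge",c2w([.105,0,.09],*q))
rel([.4775,-.0385,.23],[np.pi,0,np.radians(-7.8)])
E
```

```text
[ 0.58133432 -0.0067355  -0.35940941  0.97637918] -20.5926425301863
[[0.4, -0.4], [-0.4, -0.2], [-0.7, -1.5], [0.6, -1.1], [1.2, -0.7], [-1.6, -1.2], [-1.3, -1.5], [-0.6, 1.0], [-0.9, -0.8], [-0.5, -1.5], [-1.2, -0.7], [0.0, -0.3]]
button [[ 0.47890352 -0.03768598  0.1095    ]] handle [[0.55503707 0.05121668 0.128     ]] hinge [[ 0.67962531 -0.04366625  0.09      ]]
slide cm [ 45.5  -47.49   0.12] turn deg [-0.   0.  21.4]
```

Request:
arm_command(gripper=[5,5,5,5,5], slide=[[4.5,-4.7,0],[9,-9.4,0],[13.5,-14.1,0],[18,-18.8,0],[22.5,-23.5,0]], turn=[[0,0,4],[0,0,8],[0,0,12],[0,0,16],[0,0,21]], force=40)

```text
clock: 0.78
position: [0.3048, -0.3353, 0.2313]
tool_rot: [3.141, -0.0, -0.131]
force: [1.8, -0.4, -0.0]
grip_width: 0.0502
```

Run:
```python
from h import *
o=bot.observe();print(o["clock"],o["qpos"].round(3),o["position"],o["tool_rot"],o["grip_width"])
rel([.478,-.038,.23],[np.pi,0,np.radians(-7.8)])
```

```text
0.775 [ 0.752  0.249 -0.06   2.031  0.019  0.862 -1.02 ] [ 0.30476224 -0.33531508  0.23134162] [ 3.14145897e+00 -2.29322628e-04 -1.31416203e-01] 0.05015981600306815
slide cm [ 13.28 -31.75   0.13] turn deg [ 0.  -0.   0.3]
```

Request:
arm_command(gripper=[5,5,5,5,5], slide=[[2.2,-5.3,0],[4.4,-10.6,0],[6.6,-15.8,0],[8.8,-21,0],[11,-26.3,0]], turn=[[0,0,0],[0,0,0],[0,0,0],[0,0,0],[0,0,0]])

```text
clock: 1.4
position: [0.4476, -0.0888, 0.2314]
tool_rot: [3.142, -0.0, -0.129]
force: [1.3, -1.1, 0.4]
grip_width: 0.0502
```

Request:
arm_command(gripper=[5,5,5,5,5], slide=[[1.2,-2.5,0],[2.2,-5,0],[2.2,-5.2,0],[2.2,-5.2,0],[2.2,-5.2,0]], turn=[[0,0,0],[0,0,0],[0,0,0],[0,0,0],[0,0,0]])

```text
clock: 2.02
position: [0.4751, -0.0426, 0.2313]
tool_rot: [3.141, 0.0, -0.13]
force: [-0.4, 0.4, -0.6]
grip_width: 0.0499
```

Run:
```python
from h import *
o=bot.observe();print(o["clock"],o["qpos"].round(3),o["position"],o["tool_rot"],o["grip_width"],o["force"])
rel([.478,-.038,.15],[np.pi,0,np.radians(-7.8)])
```

```text
2.025 [ 0.173  0.296 -0.255  1.968  0.095  0.889 -1.832] [ 0.47506056 -0.04255743  0.23130995] [ 3.14129339e+00  1.55573064e-04 -1.29965930e-01] 0.049864838488532036 [-0.38552105  0.43650876 -0.58355294]
slide cm [ 0.23 -0.49  8.13] turn deg [0.  0.  0.4]
```

Request:
arm_command(gripper=[5,5,5,5,5], slide=[[0.2,-0.5,3],[0.2,-0.5,6],[0.2,-0.5,9],[0.2,-0.5,9.8],[0.2,-0.5,9.8]], turn=[[0,0,0],[0,0,0],[0,0,0],[0,0,0],[0,0,0]])

```text
clock: 2.65
position: [0.478, -0.0373, 0.1336]
tool_rot: [3.141, 0.0, -0.129]
force: [-0.3, 0.6, 0.4]
grip_width: 0.0497
```

Run:
```python
from h import *
o=bot.observe();print(o["position"],o["tool_rot"])
s=vision.grab_frame("scene")[130:270,200:380];cv2.imwrite("pics/sc2.png",cv2.resize(cv2.convertScaleAbs(s,alpha=2,beta=10),None,fx=4,fy=4,interpolation=cv2.INTER_CUBIC))
rel([.478,-.038,.104],[np.pi,0,np.radians(-7.8)])
```

```text
[ 0.47804636 -0.0373233   0.13358617] [ 3.14149197e+00  2.76190798e-04 -1.29242810e-01]
slide cm [-0.03  0.08  3.01] turn deg [-0.  -0.   0.4]
```

View pics/sc2.png

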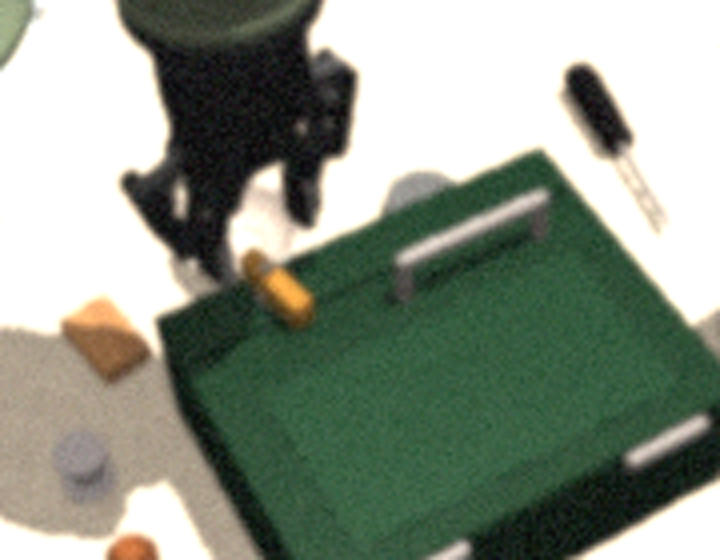

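Fingertips at (217,275) and (300,225) straddle the button at about (275,285), just above it. Descending and gripping.

Request:
arm_command(gripper=[5,5,5,5,5], slide=[[0,0,1.2],[0,0,2.4],[0,0,3],[0,0,3],[0,0,3]], turn=[[0,0,0.4],[0,0,0.4],[0,0,0.4],[0,0,0.4],[0,0,0.4]])

```text
clock: 3.32
position: [0.4782, -0.0369, 0.1034]
tool_rot: [-3.142, -0.0, -0.136]
force: [-0.1, 0.6, -0.1]
grip_width: 0.0501
```

Request:
arm_command(gripper=[0.8,0.8,0.8,0.8,0.8], slide=[[0,0,0],[0,0,0],[0,0,0],[0,0,0],[0,0,0]], turn=[[0,0,0],[0,0,0],[0,0,0],[0,0,0],[0,0,0]], force=30)

```text
clock: 3.95
position: [0.4782, -0.037, 0.1036]
tool_rot: [-3.142, -0.0, -0.136]
force: [-1.3, 0.0, 5.6]
grip_width: 0.0131
```

Request:
arm_command(gripper=[0.8,0.8,0.8,0.8,0.8], slide=[[0,0,0],[0,0,0],[0,0,0],[0,0,0],[0,0,0]], turn=[[0,0,-6],[0,0,-12],[0,0,-18],[0,0,-24],[0,0,-30]])

```text
clock: 4.58
position: [0.4782, -0.0374, 0.1036]
tool_rot: [3.141, -0.0, 0.391]
force: [-0.6, -2.6, 4.8]
grip_width: 0.0135
```

Request:
arm_command(gripper=[0.8,0.8,0.8,0.8,0.8], slide=[[0,0,0],[0,0,0],[0,0,0],[0,0,0],[0,0,0]], turn=[[0,0,-6],[0,0,-12],[0,0,-18],[0,0,-24],[0,0,-30]])

```text
clock: 5.2
position: [0.4784, -0.0377, 0.1036]
tool_rot: [3.14, 0.0, 0.914]
force: [1.2, -4.7, 2.7]
grip_width: 0.0132
```

Request:
arm_command(gripper=[0.8,0.8,0.8,0.8,0.8], slide=[[0,0,0],[0,0,0],[0,0,0],[0,0,0],[0,0,0]], turn=[[0,0,-6],[0,0,-12],[0,0,-16],[0,0,-16],[0,0,-16]])

```text
clock: 5.82
position: [0.4786, -0.0378, 0.1036]
tool_rot: [3.14, 0.0, 1.19]
force: [2.1, -5.6, 2.1]
grip_width: 0.0135
```

Button yaw 68.2° in the world is about 88° in the case frame. Releasing and going up to above the handle.

Request:
arm_command(gripper=[5,5,5,5,5], slide=[[0,0,0],[0,0,0],[0,0,0],[0,0,-3],[0,0,-7]], turn=[[0,0,0],[0,0,0],[0,0,0],[0,0,0],[0,0,0]])

```text
clock: 6.45
position: [0.4774, -0.0367, 0.1736]
tool_rot: [-3.14, 0.0, 1.191]
force: [-0.3, 0.2, 1.0]
grip_width: 0.0497
```

Run:
```python
from h import *
o=bot.observe();print(o["qpos"].round(3),o["position"],o["tool_rot"])
rel([.5545,.051,.165],[np.pi,0,np.radians(69.6)])
s=vision.grab_frame("scene")[130:270,200:380];cv2.imwrite("pics/sc3.png",cv2.resize(cv2.convertScaleAbs(s,alpha=2,beta=10),None,fx=4,fy=4,interpolation=cv2.INTER_CUBIC))
```

```text
[ 0.457  0.435 -0.645  2.007  0.355  0.813 -0.772] [ 0.47743772 -0.03673716  0.17359127] [-3.13954590e+00  1.79462050e-04  1.19122365e+00]
slide cm [11.    3.91  0.85] turn deg [-0.1  0.  -1.3]
```

View pics/sc3.png

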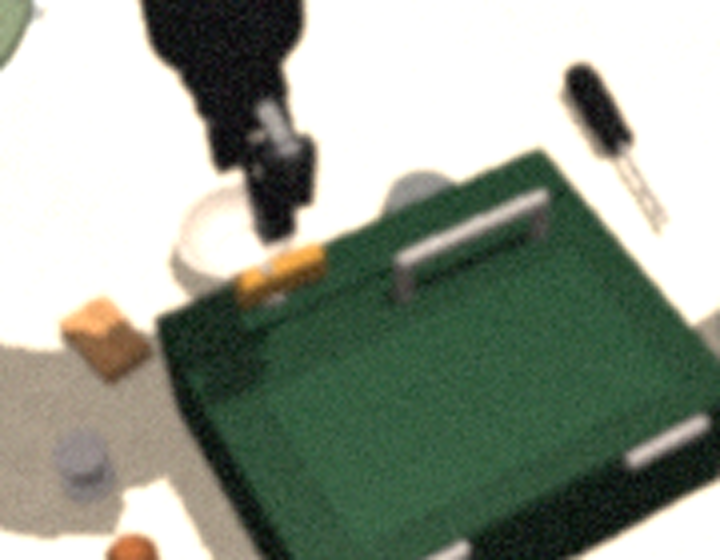

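The button (235–327, 245–305) now lies along the deck, clear of the lid.

Request:
arm_command(gripper=[5,5,5,5,5], slide=[[4,1.4,0.2],[8,2.8,0.5],[11,3.9,0.8],[11,3.9,0.8],[11,3.9,0.8]], turn=[[0,0,-1.3],[0,0,-1.3],[0,0,-1.3],[0,0,-1.3],[0,0,-1.3]])

```text
clock: 7.12
position: [0.5546, 0.0503, 0.165]
tool_rot: [-3.141, 0.001, 1.213]
force: [0.2, -1.1, -0.1]
grip_width: 0.0499
```

Run:
```python
from h import *
o=bot.observe();print(o["qpos"].round(3),o["position"],o["tool_rot"])
rel([.5545,.051,.109],[np.pi,0,np.radians(69.6)])
s=vision.grab_frame("scene")[120:250,220:380];cv2.imwrite("pics/sc4.png",cv2.resize(cv2.convertScaleAbs(s,alpha=2.2,beta=10),None,fx=4,fy=4,interpolation=cv2.INTER_CUBIC))
```

```text
[ 0.25   0.561 -0.623  1.822  0.41   0.892 -0.922] [0.5545951  0.05027161 0.16504748] [-3.14103153e+00  6.15740409e-04  1.21339518e+00]
slide cm [ 0.07 -0.03  5.6 ] turn deg [-0.   0.  -0.1]
```

View pics/sc4.png

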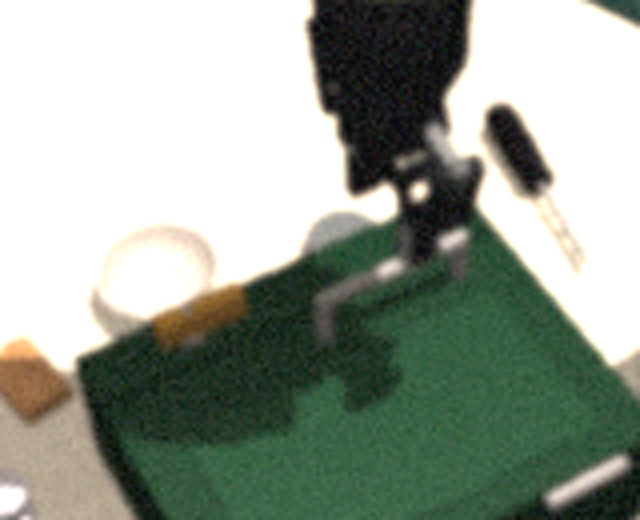

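The far finger (420,255) sits above and behind the bar (318–465, 235–305), well between the posts. Descending and gripping.

Request:
arm_command(gripper=[5,5,5,5,5], slide=[[0,0,1.5],[0,0,3],[0,0,4.5],[0,0,5.6],[0,0,5.6]], turn=[[0,0,0],[0,0,0],[0,0,0],[0,0,0],[0,0,0]])

```text
clock: 7.8
position: [0.5546, 0.0507, 0.1083]
tool_rot: [-3.14, 0.001, 1.214]
force: [0.1, 0.6, -0.6]
grip_width: 0.0501
```

Request:
arm_command(gripper=[0.4,0.4,0.4,0.4,0.4], slide=[[0,0,0],[0,0,0],[0,0,0],[0,0,0],[0,0,0]], turn=[[0,0,0],[0,0,0],[0,0,0],[0,0,0],[0,0,0]], force=40)

```text
clock: 8.43
position: [0.5547, 0.051, 0.1097]
tool_rot: [-3.141, 0.0, 1.214]
force: [-5.3, 1.7, 5.2]
grip_width: 0.0084
```

```bash
cat >> h.py <<'E'
def arc(th,tilt,o,yaw=np.radians(69.6),r=(-.150,.038)):
    # grasp-point arc relative to shut grasp: tool poses for lid angles th (deg), tool tilts (deg); o = observation at shut grasp
    A=R.from_euler("xyz",o["tool_rot"]);g0=np.array(o["position"])-A.apply([0,0,.019])
    ex=np.array([np.sin(yaw),-np.cos(yaw),0]);ez=np.array([0,0,1.]);ax=np.cross(ez,ex) # case y
    out=[]
    for t,b in zip(np.radians(th),np.radians(tilt)):
        h=lambda t:r[0]*(np.cos(t)*ex-(-np.sin(t))*-ez*0)+0
        v=R.from_rotvec(ax*t).apply(r[0]*ex+r[1]*ez)-(r[0]*ex+r[1]*ez)
        B=R.from_rotvec(-ax*b)*A if False else R.from_rotvec(ax*b)*A
        out.append((g0+v+B.apply([0,0,.019]),B))
    return out
E
sed -i '/h=lambda t:r/d; s/B=R.from_rotvec(-ax\*b)\*A if False else /B=/' h.py
python3 - <<'E'
from h import *
import json
o=bot.observe();json.dump({k:list(o[k]) for k in("position","tool_rot")},open("grasp.json","w"))
print(o["qpos"].round(3),o["position"],o["grip_width"],o["force"])
A=R.from_euler("xyz",o["tool_rot"])
for th,(p,B) in zip(range(5,65,5),arc(range(5,65,5),np.arange(5,65,5)*.6,o)): print(th,(A.inv().apply(p-o["position"])*100).round(2),np.degrees((A.inv()*B).as_rotvec()).round(1),p.round(3))
E
```

```text
[ 0.215  0.635 -0.58   1.861  0.476  0.788 -0.977] [0.55471341 0.05095684 0.10973344] 0.00841366538671495 [-5.30639137  1.73316639  5.19493034]
5 [ 0.    0.29 -1.3 ] [ 3. -0. -0.] [0.557 0.05  0.123]
10 [ 0.    0.69 -2.56] [ 6. -0. -0.] [0.561 0.049 0.135]
15 [ 0.    1.2  -3.78] [ 9. -0. -0.] [0.566 0.047 0.147]
20 [ 0.    1.81 -4.94] [12. -0. -0.] [0.572 0.045 0.159]
25 [ 0.    2.52 -6.05] [15. -0. -0.] [0.578 0.042 0.17 ]
30 [ 0.    3.32 -7.09] [18. -0. -0.] [0.586 0.039 0.181]
35 [ 0.    4.21 -8.04] [21. -0. -0.] [0.594 0.036 0.19 ]
40 [ 0.    5.18 -8.92] [24. -0. -0.] [0.603 0.033 0.199]
45 [ 0.01  6.21 -9.7 ] [27. -0. -0.] [0.613 0.029 0.207]
50 [ 1.000e-02  7.320e+00 -1.039e+01] [30. -0. -0.] [0.623 0.025 0.214]
55 [ 1.000e-02  8.470e+00 -1.098e+01] [33. -0. -0.] [0.634 0.021 0.219]
60 [ 1.000e-02  9.670e+00 -1.146e+01] [36. -0. -0.] [0.645 0.017 0.224]
```

Gripped. Lifting along the arc in five calls, 12° each, with tool tilt following by 0.6.

Run:
```python
from h import *
import json
o=json.load(open("grasp.json"))
for k in range(5):
    th=12*k+np.array([0,2.4,4.8,7.2,9.6,12]);L=arc(th,th*.6,o);p0,B0=L[0]
    print("call",k,[(B0.inv().apply(p-p0)*100).round(2).tolist() for p,B in L[1:]],[np.degrees((B0.inv()*B).as_rotvec()).round(2)[0] for p,B in L[1:]])
```

```text
call 0 [[0.0, 0.12, -0.63], [0.0, 0.27, -1.24], [0.0, 0.45, -1.86], [0.0, 0.65, -2.46], [0.0, 0.88, -3.05]] [np.float64(1.44), np.float64(2.88), np.float64(4.32), np.float64(5.76), np.float64(7.2)]
call 1 [[0.0, 0.18, -0.61], [0.0, 0.38, -1.21], [0.0, 0.6, -1.8], [0.0, 0.85, -2.38], [0.0, 1.13, -2.95]] [np.float64(1.44), np.float64(2.88), np.float64(4.32), np.float64(5.76), np.float64(7.2)]
call 2 [[0.0, 0.23, -0.59], [0.0, 0.48, -1.17], [0.0, 0.75, -1.73], [0.0, 1.05, -2.28], [0.0, 1.37, -2.82]] [np.float64(1.44), np.float64(2.88), np.float64(4.32), np.float64(5.76), np.float64(7.2)]
call 3 [[0.0, 0.27, -0.56], [0.0, 0.57, -1.11], [0.0, 0.89, -1.65], [0.0, 1.23, -2.17], [0.0, 1.6, -2.68]] [np.float64(1.44), np.float64(2.88), np.float64(4.32), np.float64(5.76), np.float64(7.2)]
call 4 [[0.0, 0.32, -0.53], [0.0, 0.66, -1.05], [0.0, 1.03, -1.56], [0.0, 1.41, -2.04], [0.0, 1.82, -2.51]] [np.float64(1.44), np.float64(2.88), np.float64(4.32), np.float64(5.76), np.float64(7.2)]
```

Request:
arm_command(gripper=[0.4,0.4,0.4,0.4,0.4], slide=[[0,0.12,-0.63],[0,0.27,-1.24],[0,0.45,-1.86],[0,0.65,-2.46],[0,0.88,-3.05]], turn=[[1.4,0,0],[2.9,0,0],[4.3,0,0],[5.8,0,0],[7.2,0,0]])

```text
clock: 9.05
position: [0.5627, 0.0479, 0.14]
tool_rot: [-3.014, 0.0, 1.214]
force: [-3.1, 2.2, -3.5]
grip_width: 0.0087
```

Run:
```python
from h import *
o=bot.observe();print(o["qpos"].round(3),o["position"],o["grip_width"],o["force"],o["moment"])
```

```text
[ 0.275  0.669 -0.636  1.72   0.363  0.996 -0.847] [0.56274646 0.04792372 0.14001473] 0.008670613468075225 [-3.10750489  2.23236808 -3.47205068] [ 0.38190736  0.47600163 -0.00660317]
```

Request:
arm_command(gripper=[0.4,0.4,0.4,0.4,0.4], slide=[[0,0.18,-0.61],[0,0.38,-1.21],[0,0.6,-1.8],[0,0.85,-2.38],[0,1.13,-2.95]], turn=[[1.4,0,0],[2.9,0,0],[4.3,0,0],[5.8,0,0],[7.2,0,0]])

```text
clock: 9.68
position: [0.5766, 0.0427, 0.1679]
tool_rot: [-2.888, 0.0, 1.214]
force: [-4.4, 1.9, -1.3]
grip_width: 0.0084
```

Request:
arm_command(gripper=[0.4,0.4,0.4,0.4,0.4], slide=[[0,0.23,-0.59],[0,0.48,-1.17],[0,0.75,-1.73],[0,1.05,-2.28],[0,1.37,-2.82]], turn=[[1.4,0,0],[2.9,0,0],[4.3,0,0],[5.8,0,0],[7.2,0,0]])

```text
clock: 10.3
position: [0.5955, 0.0356, 0.1921]
tool_rot: [-2.762, 0.0, 1.214]
force: [-5.9, 2.8, 1.6]
grip_width: 0.0082
```

Run:
```python
from h import *
o=bot.observe();print(o["qpos"].round(3),o["position"],o["grip_width"],o["force"],o["moment"])
s=vision.grab_frame("scene")[80:290,200:440];cv2.imwrite("pics/sc5.png",cv2.resize(cv2.convertScaleAbs(s,alpha=2.2,beta=10),None,fx=2.7,fy=2.7,interpolation=cv2.INTER_CUBIC))
```

```text
[ 0.296  0.795 -0.656  1.381  0.234  1.415 -0.703] [0.59551963 0.03563399 0.19205782] 0.008226250082080916 [-5.85672867  2.81009374  1.60260265] [0.33068728 1.19034098 0.05093201]
```

View pics/sc5.png

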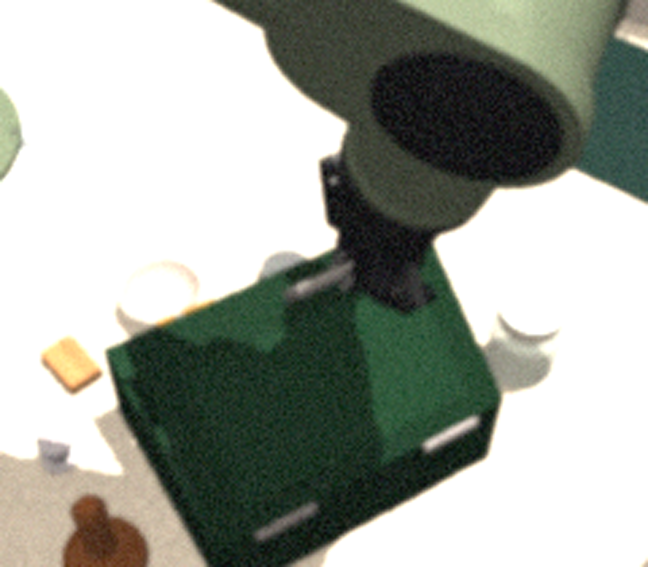

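The lid is raised with the bar (290,290)-(350,265) still in the fingers. q6 is nearing its limit, so I tilt less for the rest.

Run:
```python
from h import *
import json
o=json.load(open("grasp.json"))
for k in (3,4):
    th=12*k+np.array([0,2.4,4.8,7.2,9.6,12]);L=arc(th,21.6+(th-36)*.2,o);p0,B0=L[0]
    print("call",k,[(B0.inv().apply(p-p0)*100).round(2).tolist() for p,B in L[1:]],[float(np.degrees((B0.inv()*B).as_rotvec()).round(2)[0]) for p,B in L[1:]],p.round(4))
```

```text
Traceback (most recent call last):
NameError: name 'p' is not defined. Did you mean: 'np'?
```

Run:
```python
from h import *
import json
o=json.load(open("grasp.json"))
for k in (3,4):
    th=12*k+np.array([0,2.4,4.8,7.2,9.6,12]);L=arc(th,21.6+(th-36)*.2,o);p0,B0=L[0]
    print("call",k,[(B0.inv().apply(p-p0)*100).round(2).tolist() for p,B in L[1:]],[float(np.degrees((B0.inv()*B).as_rotvec()).round(2)[0]) for p,B in L[1:]],p0.round(4),L[-1][0].round(4))
```

```text
call 3 [[0.0, 0.31, -0.56], [0.0, 0.64, -1.11], [0.0, 0.99, -1.65], [0.0, 1.36, -2.16], [0.0, 1.76, -2.66]] [0.48, 0.96, 1.44, 1.92, 2.4] [0.5959 0.0356 0.192 ] [0.6205 0.0265 0.2103]
call 4 [[0.0, 0.4, -0.5], [0.0, 0.81, -0.98], [0.0, 1.25, -1.45], [0.0, 1.7, -1.9], [0.0, 2.18, -2.32]] [0.48, 0.96, 1.44, 1.92, 2.4] [0.6205 0.0265 0.2103] [0.6479 0.0163 0.2226]
```

Request:
arm_command(gripper=[0.4,0.4,0.4,0.4,0.4], slide=[[0,0.31,-0.56],[0,0.64,-1.11],[0,0.99,-1.65],[0,1.36,-2.16],[0,1.76,-2.66]], turn=[[0.5,0,0],[1,0,0],[1.4,0,0],[1.9,0,0],[2.4,0,0]])

```text
clock: 10.98
position: [0.6198, 0.0266, 0.211]
tool_rot: [-2.72, 0.0, 1.214]
force: [-9.8, 0.5, 10.8]
grip_width: 0.0087
```

Request:
arm_command(gripper=[0.4,0.4,0.4,0.4,0.4], slide=[[0,0.4,-0.5],[0,0.81,-0.98],[0,1.25,-1.45],[0,1.7,-1.9],[0,2.18,-2.32]], turn=[[0.5,0,0],[1,0,0],[1.4,0,0],[1.9,0,0],[2.4,0,0]])

```text
clock: 11.6
position: [0.6476, 0.0162, 0.2242]
tool_rot: [-2.679, -0.0, 1.214]
force: [-9.7, 0.3, 20.5]
grip_width: 0.0083
```

Request:
arm_command(gripper=[0.4,0.4,0.4,0.4,0.4], slide=[[0,0,0],[0,0,0],[0,0,0],[0,0,0],[0,0,0]], turn=[[0,0,0],[0,0,0],[0,0,0],[0,0,0],[0,0,0]])

```text
clock: 12.22
position: [0.6476, 0.0162, 0.2243]
tool_rot: [-2.68, -0.0, 1.214]
force: [-9.2, -0.9, 20.0]
grip_width: 0.0084
```

Run:
```python
from h import *
o=bot.observe();print(o["qpos"].round(3),np.abs(o["qd"]).max(),o["position"],o["grip_width"],o["force"],o["moment"])
q=(.5805,-.0067,np.radians(-20.5))
def ov(n,x0,x1,y0,y1,f):
    s=cv2.resize(cv2.convertScaleAbs(vision.grab_frame(n)[y0:y1,x0:x1],alpha=2.2,beta=10),None,fx=f,fy=f,interpolation=cv2.INTER_CUBIC)
    for th,c in((50,(255,0,0)),(60,(0,0,255)),(70,(0,255,255))):
        t=np.radians(th);e=[[.105-.17*np.cos(t)+.006*np.sin(t),y,.09+.17*np.sin(t)+.006*np.cos(t)] for y in(-.13,.13)]
        a,b=[tuple(int(v) for v in (u-[x0,y0])*f) for u in proj(c2w(e,*q),n)];cv2.circle(s,a,4,c,1);cv2.circle(s,b,4,c,1)
    return s
a=ov("scene",200,440,80,290,2);b=ov("top",250,480,100,310,1.4)
h=max(a.shape[0],b.shape[0]);pad=lambda i:cv2.copyMakeBorder(i,0,h-i.shape[0],0,0,cv2.BORDER_CONSTANT)
cv2.imwrite("pics/fin.png",np.hstack([pad(a),pad(b)])[:,:800])
```

```text
[ 0.262  0.897 -0.634  1.095  0.219  1.66  -0.646] 0.001779760140750306 [0.64763344 0.01623425 0.22426207] 0.008433903619530269 [-9.22860782 -0.85656729 19.95307657] [0.37279601 3.05961642 0.42866561]
```

View pics/fin.png

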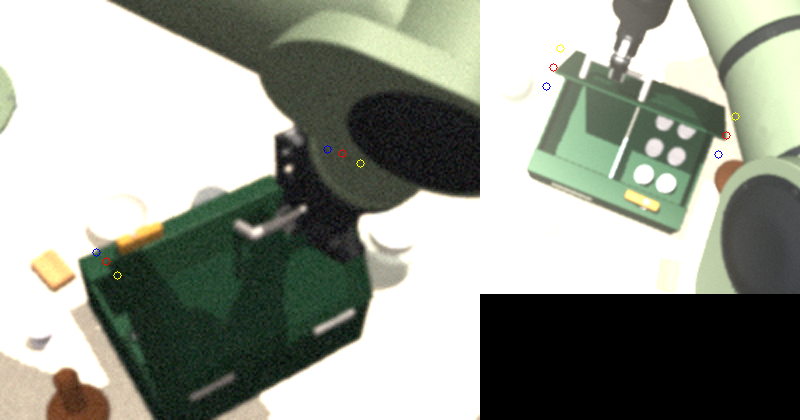

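In the top view, the lid's front edge (553,70)–(727,135) coincides with the 60° marks (red). The button is turned clear and the bystanders visible in the two views look unmoved. The 20 N reading is directed radially, so my arc radius is slightly short; I'll relieve it by a small outward shift.

Request:
arm_command(gripper=[0.4,0.4,0.4,0.4,0.4], slide=[[0,-0.06,-0.04],[0,-0.12,-0.08],[0,-0.12,-0.08],[0,-0.12,-0.08],[0,-0.12,-0.08]], turn=[[0,0,0],[0,0,0],[0,0,0],[0,0,0],[0,0,0]])

```text
clock: 12.95
position: [0.6473, 0.0163, 0.2243]
tool_rot: [-2.68, -0.0, 1.214]
force: [-4.8, 0.6, 7.7]
grip_width: 0.0082
```

Run:
```python
from h import *
o=bot.observe();print(o["clock"],np.abs(o["qd"]).max(),o["position"],o["grip_width"],o["force"],o["moment"])
g=o["position"]-R.from_euler("xyz",o["tool_rot"]).apply([0,0,.019])
d=g-[.679,-.0435,.09];ex=np.array([np.cos(np.radians(-20.5)),np.sin(np.radians(-20.5)),0])
a=np.degrees(np.arctan2(d[2],-d@ex))-np.degrees(np.arctan2(.038,.15));print("lid angle",a,"radius",np.hypot(d[2],d@ex),np.hypot(.15,.038))
```

```text
12.95 0.0019965884146827275 [0.64727837 0.01629415 0.22430233] 0.00823402017262614 [-4.84083765  0.57463159  7.6608409 ] [0.16295867 1.26258652 0.15542485]
lid angle 60.2027420271805 radius 0.15708904093960546 0.1547384890710776
```

The force is down to about 9 N, the lid is at about 60° and steady. Handing in.

```bash
python3 -c "
from workcell import job_done
print(job_done())"
```

```text
the job is handed in; nothing more can be done
None
```

I turned the turnbutton clear, raised the lid to about 60° by its bar handle, and handed the job in at about 13 s of the 45 s with the fingers still holding the bar. No verdict is reported.

- **Turnbutton:** I turned it counter-clockwise to about 88° in the case frame while the lid was shut. A picture afterwards showed it lying along the deck, clear of the lid.
- **Lid angle:** the arm pose puts the lid at 60.2°. In the top view its front edge lay on my 60° marks.
- **Steadiness:** the arm was still (joint speeds about 0.002 rad/s) with the grip on the bar.
- **Bystanders:** those visible in the last pictures looked unmoved. I did not measure their positions again.
- **What disagreed:** my lifting arc was a few millimetres off. It built up a force of about 22 N on the tool along the lid, and a small outward shift of about 1.5 mm brought that down to about 9 N. The fingers read 8.2 mm across the 10 mm bar, and they had also read slightly low (13.3 mm) on the 14 mm turnbutton.

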